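# Fetch the calibration puck from behind the eyepieces

## Task

The brass calibration puck must go on the microscope stage, but three spare eyepieces stand in its way: leaving the puck where it is, first move all three onto the blue-green side mat, then set the puck in the middle of the stage's white disc, and only then put every eyepiece back on the centre of the pad of its own colour. Keep the eyepieces and the puck upright, set them down gently instead of dropping them, and do not disturb the small glass dish; at the end everything stands released and still.

Things in the scene. Friction and masses are not known exactly. Their poses are not given: they have to be found in the camera images.
- eyepiece_red: loose spare microscope eyepiece with a red dust cap on top, standing upright on its pad of the same colour: turned body, foot and black grip sleeve (35 to 85 mm up) 40 mm in diameter, steel neck 34 mm (6 to 35 mm up), cap 38 mm (85 to 95 mm up); 95 mm tall, about 130 g. Origin: centre of its underside, z up.
- eyepiece_yellow: loose spare microscope eyepiece with a yellow dust cap on top, standing upright on its pad of the same colour: turned body, foot and black grip sleeve (35 to 85 mm up) 40 mm in diameter, steel neck 34 mm (6 to 35 mm up), cap 38 mm (85 to 95 mm up); 95 mm tall, about 130 g. Origin: centre of its underside, z up.
- eyepiece_blue: loose spare microscope eyepiece with a blue dust cap on top, standing upright on its pad of the same colour: turned body, foot and black grip sleeve (35 to 85 mm up) 40 mm in diameter, steel neck 34 mm (6 to 35 mm up), cap 38 mm (85 to 95 mm up); 95 mm tall, about 130 g. Origin: centre of its underside, z up.
- puck: loose brass calibration puck, plain cylinder 44 mm in diameter, 30 mm tall, about 200 g, white top with black cross. Starts on the grey storage plate (200 x 200 x 8 mm thick), 58 mm from the centre of each pad: two beside it, one on its robot side; 66 mm behind it is a 28 mm high aluminium edge. The taller eyepieces leave a gripper no room to reach it. Origin: centre of underside, z up.
- pad_red: red disc, 56 mm in diameter, 3 mm thick, fixed on the grey storage plate (disc top 11 mm above the table): home of the eyepiece with the red cap. The pads change places from start to start. Origin: centre of underside; x and y axes parallel to the plate's edges, +x towards its aluminium edge; seen from the puck the pads lie along -x, +y and -y.
- pad_yellow: yellow disc, 56 mm in diameter, 3 mm thick, fixed on the grey storage plate (disc top 11 mm above the table): home of the eyepiece with the yellow cap. The pads change places from start to start. Origin: centre of underside; x and y axes parallel to the plate's edges, +x towards its aluminium edge; seen from the puck the pads lie along -x, +y and -y.
- pad_blue: blue disc, 56 mm in diameter, 3 mm thick, fixed on the grey storage plate (disc top 11 mm above the table): home of the eyepiece with the blue cap. The pads change places from start to start. Origin: centre of underside; x and y axes parallel to the plate's edges, +x towards its aluminium edge; seen from the puck the pads lie along -x, +y and -y.
- mat: fixed blue-green rubber mat with a black border, the side area: 150 mm (its x) by 270 mm (its y), top 3 mm above the table. Room for three eyepieces in a row along its y, about 85 mm apart. Origin: centre of its underside.
- stage: fixed round microscope stage: white foot 120 mm in diameter, black top plate 104 mm in diameter at 30 mm above the table, with a flush white disc of 60 mm diameter in its middle; two thin spring clips at the far edge are only for looks. Origin: centre of its underside.
- dish: small loose round glass dish with a few pins, 40 mm in diameter, 14 mm high, on one robot-side corner of the storage plate; to be left alone. Origin: centre of its underside. (A closed aluminium tin, 38 mm in diameter and 24 mm high, stands on the other robot-side corner.)
Mind the look-alikes: they are no part of the job. What is shaped like the eyepiece_yellow but turquoise is not meant.

How it is judged:
On the way, in this order (a step that is already met when the one before it is completed fails the run):
1. all three eyepieces stand released on the mat while the puck is still at its starting place (x of eyepiece_red in the frame of mat between -0.07 and 0.07 m and y of eyepiece_red in the frame of mat between -0.13 and 0.13 m and z of each of eyepiece_red, eyepiece_yellow, eyepiece_blue in the frame of mat below 0.01 m and angle between each of eyepiece_red, eyepiece_yellow, eyepiece_blue's own z axis and vertical below 0.1 rad and linear speed of each of eyepiece_red, eyepiece_yellow, eyepiece_blue below 0.03 m/s and contact force between the fingers and eyepiece_red below 0.3 N and x of eyepiece_yellow in the frame of mat between -0.07 and 0.07 m and y of eyepiece_yellow in the frame of mat between -0.13 and 0.13 m and contact force between the fingers and eyepiece_yellow below 0.3 N and x of eyepiece_blue in the frame of mat between -0.07 and 0.07 m and y of eyepiece_blue in the frame of mat between -0.13 and 0.13 m and contact force between the fingers and eyepiece_blue below 0.3 N and distance of puck from where it was at the start of the episode below 0.02 m), for 0.2 s.
2. the puck stands released on the middle of the stage while all three eyepieces still stand on the mat (horizontal distance between puck and stage below 0.012 m and z of puck in the frame of stage between 0.025 and 0.037 m and angle between each of puck, eyepiece_red, eyepiece_yellow, eyepiece_blue's own z axis and vertical below 0.1 rad and linear speed of each of puck, eyepiece_red, eyepiece_yellow, eyepiece_blue below 0.03 m/s and contact force between the fingers and puck below 0.3 N and x of eyepiece_red in the frame of mat between -0.07 and 0.07 m and y of eyepiece_red in the frame of mat between -0.13 and 0.13 m and z of each of eyepiece_red, eyepiece_yellow, eyepiece_blue in the frame of mat below 0.01 m and contact force between the fingers and eyepiece_red below 0.3 N and x of eyepiece_yellow in the frame of mat between -0.07 and 0.07 m and y of eyepiece_yellow in the frame of mat between -0.13 and 0.13 m and contact force between the fingers and eyepiece_yellow below 0.3 N and x of eyepiece_blue in the frame of mat between -0.07 and 0.07 m and y of eyepiece_blue in the frame of mat between -0.13 and 0.13 m and contact force between the fingers and eyepiece_blue below 0.3 N), for 0.2 s.
At the end, for the whole second after the job is handed in: The puck stands upright on the stage, its centre within 12 mm of the stage's centre; each eyepiece stands upright on the pad of its own colour, its centre within 12 mm of the pad's centre; the glass dish is within 30 mm of where it was; all are released and at rest (horizontal distance between puck and stage below 0.012 m and z of puck in the frame of stage between 0.025 and 0.037 m and angle between each of puck, eyepiece_red, eyepiece_yellow, eyepiece_blue's own z axis and vertical below 0.1 rad and linear speed of each of puck, eyepiece_red, eyepiece_yellow, eyepiece_blue below 0.03 m/s and contact force between the fingers and puck below 0.3 N and horizontal distance between eyepiece_red and pad_red below 0.012 m and z of eyepiece_red in the frame of pad_red below 0.009 m and contact force between the fingers and eyepiece_red below 0.3 N and horizontal distance between eyepiece_yellow and pad_yellow below 0.012 m and z of eyepiece_yellow in the frame of pad_yellow below 0.009 m and contact force between the fingers and eyepiece_yellow below 0.3 N and horizontal distance between eyepiece_blue and pad_blue below 0.012 m and z of eyepiece_blue in the frame of pad_blue below 0.009 m and contact force between the fingers and eyepiece_blue below 0.3 N and distance of dish from where it was at the start of the episode below 0.03 m); the robot touches nothing.
It fails at once if an eyepiece or the puck is knocked over (tilted beyond 0.5 rad) (angle between any of eyepiece_red, eyepiece_yellow, eyepiece_blue, puck's own z axis and vertical above 0.5 rad).
It fails at once if an eyepiece or the puck is dropped or knocked: it moves faster than 0.5 m/s while no finger touches it ((linear speed of eyepiece_red above 0.5 m/s and contact force between the fingers and eyepiece_red below 0.05 N) or (linear speed of eyepiece_yellow above 0.5 m/s and contact force between the fingers and eyepiece_yellow below 0.05 N) or (linear speed of eyepiece_blue above 0.5 m/s and contact force between the fingers and eyepiece_blue below 0.05 N) or (linear speed of puck above 0.5 m/s and contact force between the fingers and puck below 0.05 N)).
It fails at once if the glass dish is pushed more than 30 mm (distance of dish from where it was at the start of the episode above 0.03 m).
It also fails if it takes over 144 s, if anything falls off the work surface, if the arm or the gripper's body presses on something with over 40 N, if the wrist force passes 120 N, or if a joint passes its speed limit or range.

## Robot

A 7-joint arm with a two-finger parallel gripper is mounted at the origin on the work surface. World frame = base frame: x ahead of the robot, y to its left, z up, the work surface at z = 0. Lengths are in m, angles in rad, forces in N, time in s.
With the tool pointing down it reaches from about 0.4 to 0.85 m from the base axis. Payload 10.4 kg.
Tool frame: the origin (TCP) lies at the very end of the fingers, on their centre line; the grasp point (between the pads) lies 19 mm behind it (r.grasp_offset is the distance from the TCP to the grasp point, in m); z points along the fingers, y is the line along which they close (so a half turn about z gives the same grasp; the last joint's range is limited). The gripper opens to 87 mm and grips with 3 to 60 N. Pads are 19 mm wide; open, the fingers measure 117 mm over their backs; the gripper's body (75 mm by 190 mm) begins 51 mm behind the grasp point.
Start: joints at [-0.023, 0.332, -0.065, 1.46, 0.022, 1.35, -0.088], TCP at [0.625, 0, 0.183] pointing down, gripper open.
Joint ranges: [-2.6, 2.6], [-0.5, 2.12], [-1.47, 1.34], [0.16, 2.42], [-1.27, 4.41], [0.06, 2.06], [-2.6, 2.6]. Speed limits (rad/s): [2.22, 2.22, 2.79, 2.79, 3.14, 3.14, 3.14].

## Interface

Orientations are given as a rotation vector (axis times angle).
In Python, from cell import r gives the robot as it stands. Calls block until the motion is done:
- r.movep(position, orientation): joint-space move of the TCP to a pose.
- r.line_to(position, rotation=None, vel=0.15, f_stop=None): straight line of the TCP; rotation=None keeps the orientation; vel is the mean speed in m/s. With f_stop (N) it stops when the force on the tool has changed by that much, and returns True; else False.
- r.set_joints(angles): joint-space move.
- r.set_gripper(opening, squeeze=None): finger opening in m; squeeze is the grip in N (None keeps the last); returns when the fingers have stopped.
- r.hold(seconds).
- r.inverse_kinematics(position, orientation): joint angles nearest the present ones, or None.
- r.observe(): the state.
- r.get_image(name): name is "scene" or "side" or "wrist"; returns (picture, depth): 400x640x3 uint8, red, green, blue; 400x640 float32, m along the optical axis (not along the pixel's ray), 0 where there is no reading.
- r.calibration(name): a dict with "fx", "fy", "cx", "cy" (pixels), "k1" (the pictures are not rectified: a ray, as slopes to the right and down, at radius r is drawn at 1 + k1 r^2 times it, then the intrinsics apply), "R" (3x3) and "t" (3): a world point X has camera coordinates R X + t; the wrist camera has in their place "hand_eye" (4x4, takes a point from camera to tool coordinates, whose origin is the TCP and whose axes are the flange's). Camera axes: x right, y down, z forward; pixel columns grow to the right and rows downward; lengths in m; the calibration is good to about 2 mm. A picture is of the moment at which its call begins: read the wrist's pose just before it. calibration takes no time and is no camera call.
A pose or a line that the arm cannot do raises r.PlanningError and nothing moves.
- r.close_job(): hands the job in; it is judged then, once.
Trained networks look in the newest picture that a camera, given by its name, has taken for a name from the list of things; names that differ only in an ending like _2 or _b are one class to them, and where a whole thing is asked for, a point or a joint stands for the part that bears it (a point fixed in the world has none). Each returns a list of dicts, best first, with "conf" (0 to 1); they miss things now and then, are a little off and sometimes report something else, mostly with a low value. They report only what shows in the picture. A call takes as long as a camera call. They do not tell look-alikes from the thing itself.
- r.silhouettes(camera, thing): "pixels" (400x640 bool, what is visible of it).
- r.landmark_of(camera, thing): "position" ([x, y, z] in m, in world coordinates, good to about 4 mm: a listed point, or the origin of a listed thing).
The state is a dict: "time_s": time; "joint_pos": joint angles; "qd": joint speeds; "joint_efforts": joint torques, N m; "eef_pos": TCP position; "tcp_rot": TCP orientation; "force": force on the tool from outside, world axes, zero at the start; "wrist_torque": the same for the moment, N m; "gripper_width": finger opening in m; "finger_force": force on a finger pad.
Only numpy, scipy, OpenCV 4.12 (cv2) and the standard library are available. Lean on these libraries where they do the work, as an engineer would, in place of code of your own. Each camera call takes 0.05 s, during which the arm holds its last target. There are 200 camera calls.

## Working session

There is one attempt and no reset: what is moved stays moved. The work goes in short steps, each a Python script; the robot and the scene stay as the last script left them, time stands still between calls to the robot, and variables do not carry over. Pictures are saved under pics/ and viewed, at most 14 in all, crops included, and the job is handed in when it is done.

```bash
ls; mkdir -p pics
python3 - <<'E'
from cell import r
import cv2, numpy as np
for c in ["scene","side"]:
    im,d=r.get_image(c); cv2.imwrite(f"pics/{c}0.png",im[:,:,::-1])
    for n in ["eyepiece_red","eyepiece_yellow","eyepiece_blue","puck","pad_red","pad_yellow","pad_blue","mat","stage","dish"]:
        print(c,n,[(np.round(x["position"],3).tolist(),round(x["conf"],2)) for x in r.landmark_of(c,n)])
    k=r.calibration(c); print({a:np.round(b,3).tolist() for a,b in k.items()})
o=r.observe(); print(o)
E
```

```text
pics
scene eyepiece_red [([0.526, 0.327, 0.013], 0.69), ([0.548, 0.208, 0.012], 0.46)]
scene eyepiece_yellow [([0.323, 0.29, -0.001], 0.77), ([0.536, 0.27, 0.007], 0.67), ([0.484, 0.255, 0.013], 0.63)]
scene eyepiece_blue [([0.548, 0.209, 0.01], 0.85)]
scene puck [([0.538, 0.27, 0.008], 0.65), ([0.55, 0.209, 0.008], 0.4)]
scene pad_red [([0.526, 0.326, 0.009], 0.6)]
scene pad_yellow []
scene pad_blue []
scene mat [([0.458, -0.307, -0.0], 0.85)]
scene stage [([0.549, 0.014, 0.0], 0.8)]
scene dish [([0.46, 0.172, 0.01], 0.65)]
{'fx': 417.384, 'fy': 417.384, 'cx': 317.301, 'cy': 203.628, 'k1': -0.012, 'R': [[-0.739, 0.674, -0.01], [0.53, 0.571, -0.627], [-0.417, -0.468, -0.779]], 't': [0.367, -0.2, 1.213]}
side eyepiece_red [([0.524, 0.323, 0.008], 0.53)]
side eyepiece_yellow [([0.48, 0.26, 0.008], 0.77), ([0.322, 0.291, -0.002], 0.71)]
side eyepiece_blue [([0.553, 0.207, 0.017], 0.9)]
side puck [([0.539, 0.267, 0.006], 0.64)]
side pad_red [([0.549, 0.211, 0.009], 0.55)]
side pad_yellow [([0.478, 0.257, 0.01], 0.6)]
side pad_blue [([0.48, 0.257, 0.007], 0.34)]
side mat [([0.456, -0.303,
[... 302 characters left out ...]
'joint_pos': array([-0.02261642,  0.3321801 , -0.06465642,  1.460118  ,  0.02160114,
        1.34988876, -0.08854362]), 'qd': array([ 0.00046141, -0.00043633, -0.00067265, -0.00091262,  0.00056934,
       -0.00054828, -0.00065607]), 'joint_efforts': array([-1.19280201e-03, -6.23044467e+01,  2.34000839e-02, -3.90124154e+01,
       -6.13885210e-02,  3.14589695e-02,  4.25755150e-05]), 'eef_pos': array([6.25022959e-01, 2.00436516e-06, 1.83079248e-01]), 'tcp_rot': array([2.22146509e+00, 2.22132174e+00, 1.15358198e-04]), 'force': array([-0.21200523, -0.93480588, -0.22887253]), 'wrist_torque': array([ 0.00045014, -0.03865732,  0.02926408]), 'finger_force': 0.0, 'gripper_width': 0.08692027529678976}
```

View pics/scene0.png

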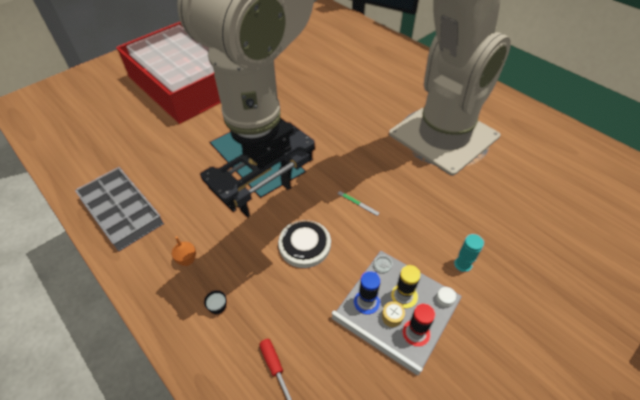

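View pics/side0.png

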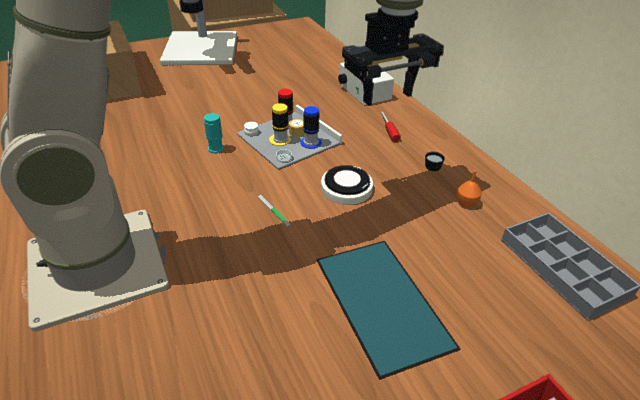

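The scene view shows blue at (369,292), yellow at (408,285), red at (421,325) and the puck at (394,313). The turquoise decoy is at (470,252). The network positions fit a plate yaw of about 0.2 rad. Next I refine these with the wrist camera.

```bash
cat > h.py <<'E'
from cell import r
import numpy as np, cv2
from scipy.spatial.transform import Rotation as Ro
G=r.grasp_offset
def rot(a):
    y=np.array([np.cos(a),np.sin(a),0]); z=np.array([0,0,-1.])
    return Ro.from_matrix(np.c_[np.cross(y,z),y,z]).as_rotvec()
def shot(name=None):
    """wrist picture, camera pose (R,t world->cam) and calibration"""
    o=r.observe(); im,d=r.get_image("wrist"); k=r.calibration("wrist")
    T=np.eye(4); T[:3,:3]=Ro.from_rotvec(o["tcp_rot"]).as_matrix(); T[:3,3]=o["eef_pos"]
    C=T@np.array(k["hand_eye"])
    if name: cv2.imwrite(f"pics/{name}.png",np.ascontiguousarray(im[:,:,::-1]))
    return im,d,C,k
def K(k): return np.array([[k["fx"],0,k["cx"]],[0,k["fy"],k["cy"]],[0,0,1.]])
def on_plane(uv,z,C,k):
    """pixels -> world points on height z"""
    p=np.asarray(uv,float).reshape(-1,1,2)
    n=cv2.undistortPoints(p,K(k),np.array([k["k1"],0,0,0,0.]))[:,0]
    d=np.c_[n,np.ones(len(n))]@C[:3,:3].T; s=(z-C[2,3])/d[:,2]
    return C[:3,3]+d*s[:,None]
def lm(cam,n): return [(np.round(x["position"],4).tolist(),round(x["conf"],2)) for x in r.landmark_of(cam,n)]
E
python3 - <<'E'
from h import *
print(G, np.round(r.calibration("wrist")["hand_eye"],3).tolist())
r.movep([0.50,0.26,0.36],rot(0.2))
im,d,C,k=shot("w1"); print(C[:3,3], r.observe()["time_s"],k["fx"])
for n in ["eyepiece_red","eyepiece_yellow","eyepiece_blue","puck","pad_red","pad_yellow","pad_blue","dish"]: print(n,lm("wrist",n))
E
```

```text
0.0187 [[-0.001, -0.968, -0.25, 0.068], [1.0, -0.001, -0.0, -0.0], [-0.0, -0.25, 0.968, -0.201], [0.0, 0.0, 0.0, 1.0]]
[0.48778142 0.3252233  0.56006004] 2.425 277.44492096696587
eyepiece_red [([0.5293, 0.3237, 0.0114], 0.75)]
eyepiece_yellow [([0.4817, 0.254, 0.0118], 0.73), ([0.3221, 0.2924, 0.0006], 0.71), ([0.5369, 0.2661, 0.0044], 0.7)]
eyepiece_blue [([0.5471, 0.2084, 0.0114], 0.73)]
puck [([0.5392, 0.2692, 0.0033], 0.68)]
pad_red [([0.5243, 0.3219, 0.0101], 0.45)]
pad_yellow [([0.4784, 0.2603, 0.0087], 0.65)]
pad_blue [([0.5538, 0.2167, 0.0056], 0.44)]
dish [([0.4582, 0.1766, 0.0068], 0.77)]
```

View pics/w1.png

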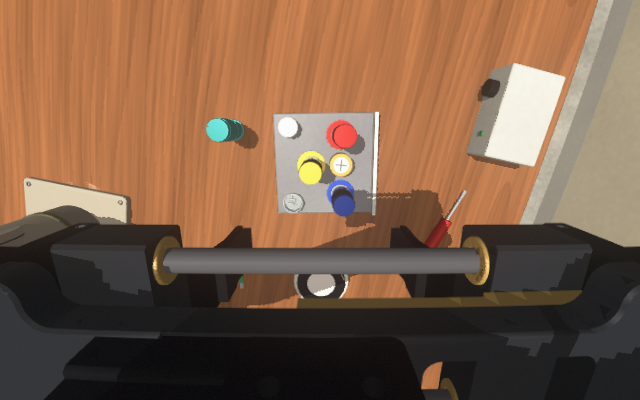

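The wrist view shows yellow at (310,170), red at (342,135), blue at (342,200) and the puck at (341,165), with the dish at (293,202). This confirms the layout: puck near (0.538, 0.268), yaw 0.2. Next I measure the mat and stage.

Run:
```python
from h import *
def sil(z,C,k,n):
    for s in r.silhouettes("wrist",n)[:1]:
        c=max(cv2.findContours(s["pixels"].astype(np.uint8),0,2)[0],key=cv2.contourArea)
        P=on_plane(c[:,0],z,C,k); q=cv2.minAreaRect((P[:,:2]*1000).astype(np.float32)); print(n,s["conf"],q); 
r.movep([0.50,0.0,0.40],rot(0.0)); r.movep([0.44,-0.34,0.42],rot(0.0))
im,d,C,k=shot("w2"); print(C[:3,3]); sil(.003,C,k,"mat"); print(lm("wrist","mat"))
r.movep([0.54,-0.1,0.40],rot(0.0))
im,d,C,k=shot("w3"); print(C[:3,3]); sil(.03,C,k,"stage"); print(lm("wrist","stage"))
```

```text
[ 0.4409752  -0.27052039  0.62119192]
mat 0.66 ((453.2127380371094, -301.6861572265625), (270.00604248046875, 151.6531982421875), 85.78282165527344)
[([0.4546, -0.298, -0.0011], 0.82)]
[ 0.53978627 -0.03356394  0.60157718]
stage 0.74 ((549.502197265625, 13.32778549194336), (116.5592041015625, 116.44734191894531), 89.85494995117188)
[([0.5516, 0.0144, -0.0016], 0.7)]
```

```bash
python3 -c "
import cv2,numpy as np
a,b=[cv2.resize(cv2.imread(f'pics/{n}.png'),(400,250)) for n in ('w2','w3')]
cv2.imwrite('pics/w23.png',np.hstack([a,b]))"
```

```text
(no output)
```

View pics/w23.png

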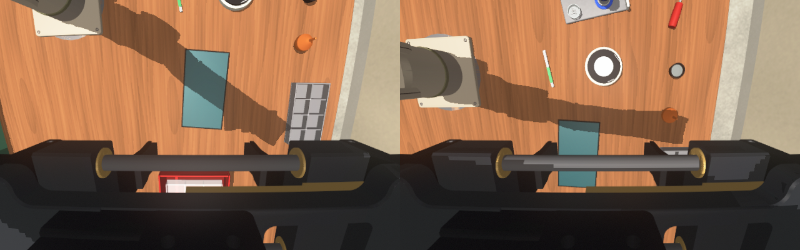

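The mat is at (0.454,-0.302) with yaw -0.074, and its measured size of 270x152 mm matches the given dimensions. The stage is at (0.550,0.014). I move yellow first.

```bash
cat >> h.py <<'E'
P=np.array([.538,.2675]); YAW=.2; ex=np.array([np.cos(YAW),np.sin(YAW)]); ey=np.array([-ex[1],ex[0]])
PAD={"yellow":P-.058*ex,"red":P+.058*ey,"blue":P-.058*ey}
MAT=np.array([.454,-.302]); my=np.array([.074,.997])
SLOT={"yellow":MAT-.085*my,"red":MAT,"blue":MAT+.085*my}
STAGE=np.array([.550,.014])
def pick(xy,z,a,op=.065,N=20,up=.24):
    r.movep([*xy,up],rot(a)); r.set_gripper(op)
    r.line_to([*xy,z+.03],vel=.25)
    hit=r.line_to([*xy,z],vel=.06,f_stop=6)
    r.set_gripper(0.0,N); o=r.observe(); print("pick hit",hit,"w",round(o["gripper_width"],4),"F",round(o["finger_force"],1))
    r.line_to([*xy,z+.03],vel=.08); r.line_to([*xy,up],vel=.25)
    o=r.observe(); print(" lifted w",round(o["gripper_width"],4),"t",round(o["time_s"],1))
def place(xy,z,a,op=.065,up=.24):
    r.movep([*xy,up],rot(a)); r.line_to([*xy,z+.02],vel=.2); r.hold(.2)
    hit=r.line_to([*xy,z-.003],vel=.03,f_stop=3); o=r.observe()
    print("place",hit,"dz mm",round((o["eef_pos"][2]-z)*1e3,1))
    r.hold(.2); r.set_gripper(op); r.line_to([*xy,z+.03],vel=.08); r.line_to([*xy,up],vel=.25)
    print(" t",round(r.observe()["time_s"],1))
ZP=.011+.065-G; ZM=.003+.065-G
E
python3 - <<'E'
from h import *
r.movep([.5,.1,.3],rot(.1))
pick(PAD["yellow"],ZP,.2)
place(SLOT["yellow"],ZM,-.07)
shot("w4")
E
```

```text
pick hit False w 0.037 F 20.2
 lifted w 0.0371 t 12.1
place True dz mm -0.0
 t 18.5
```

View pics/w4.png

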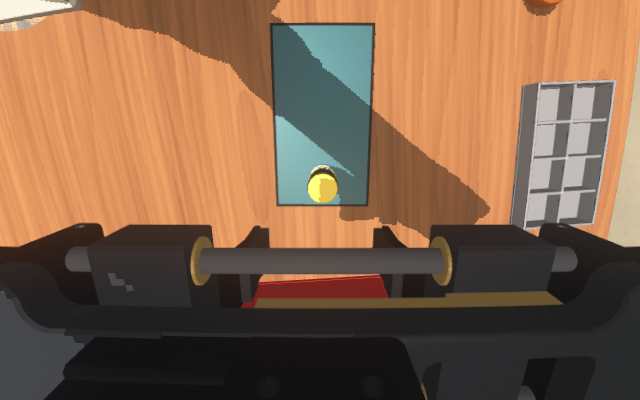

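Yellow stands upright on the mat at (322,187). Next red and blue, and then a check picture.

Run:
```python
from h import *
for c in ["red","blue"]:
    pick(PAD[c],ZP,.2); place(SLOT[c],ZM,-.07)
r.movep([.44,-.34,.40],rot(0)); im,d,C,k=shot("w5")
for c in SLOT:
    print(c,np.round(SLOT[c],3),lm("wrist","eyepiece_"+c))
r.movep([0.50,0.26,0.36],rot(0.2)); im,d,C,k=shot("w6")
for n in ["pad_red","pad_yellow","pad_blue","puck","dish"]:
    print(n,lm("wrist",n))
    for s in r.silhouettes("wrist",n)[:1]:
        c=max(cv2.findContours(s["pixels"].astype(np.uint8),0,2)[0],key=cv2.contourArea)
        e=cv2.fitEllipse(np.array(c[:,0],np.float32)); print("  ell",e, on_plane(e[0],.038 if n=="puck" else .011,C,k).round(4))
print(PAD,P,r.observe()["time_s"])
```

```text
pick hit False w 0.0373 F 20.0
 lifted w 0.0372 t 24.6
place True dz mm -0.1
 t 31.0
pick hit False w 0.0372 F 20.0
 lifted w 0.0369 t 36.4
place True dz mm -0.2
 t 42.2
yellow [ 0.448 -0.387] [([0.4487, -0.3885, 0.0016], 0.57)]
red [ 0.454 -0.302] [([0.4578, -0.3047, 0.0046], 0.57)]
blue [ 0.46  -0.217] [([0.4614, -0.2191, 0.0048], 0.6), ([0.4522, -0.3001, -0.0003], 0.34)]
pad_red [([0.5245, 0.3214, 0.0138], 0.97)]
  ell ((339.566162109375, 135.08132934570312), (27.512718200683594, 28.279035568237305), 53.608306884765625) [[0.5249 0.3239 0.011 ]]
pad_yellow [([0.4791, 0.2577, 0.0075], 0.69)]
  ell ((310.11590576171875, 164.9805450439453), (26.843727111816406, 27.818727493286133), 172.68402099609375) [[0.4798 0.2559 0.011 ]]
pad_blue [([0.5516, 0.2138, 0.0069], 0.69), ([0.5395, 0.2668, 0.0043], 0.55)]
  ell ((339.3905944824219, 193.01116943359375), (25.367551803588867, 26.357337951660156), 57.46846389770508) [[0.5488 0.2116 0.011 ]]
puck [([0.5392, 0.2676, 0.0024], 0.66)]
  ell ((339.74212646484375, 164.0430145263672), (22.292150497436523, 23.30453109741211), 177.29730224609375) [[0.5346 0.272  0.038 ]]
dish [([0.4604, 0.1719, 0.0057], 0.61)]
  ell ((292.412841796875, 202.71897888183594), (18.107622146606445, 19.082889556884766), 48.401771545410156) [[0.4586 0.1728 0.011 ]]
{'yellow': array([0.48115614, 0.25597718]), 'red': array([0.52647718, 0.32434386]), 'blue': array([0.54952282, 0.21065614])} [0.538  0.2675] 45.9333
```

```bash
python3 -c "
import cv2,numpy as np
a=cv2.imread('pics/w5.png')[0:300,170:470];b=cv2.imread('pics/w6.png')[70:270,200:440]
cv2.imwrite('pics/w56.png',np.hstack([cv2.resize(a,(400,400)),cv2.resize(b,(400,400*200//240)) if 0 else cv2.copyMakeBorder(cv2.resize(b,(400,333)),0,67,0,0,0)]))"
```

```text
(no output)
```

View pics/w56.png

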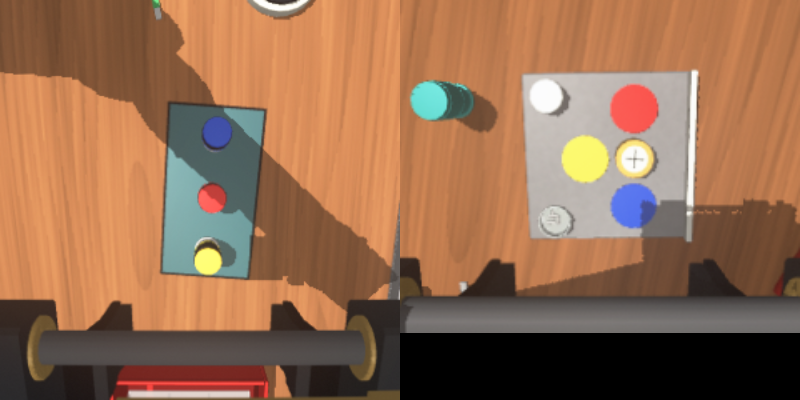

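The left half shows all three eyepieces upright on the mat. The right half shows the empty pads within 2 mm of my model and the puck free at the centre. Now I move the puck to the stage.

Run:
```python
from h import *
pick(P,.012,-.585,N=25)
place(STAGE,.034,-.07)
r.movep([0.54,-0.1,0.36],rot(0.0))
im,d,C,k=shot("w7"); print(lm("wrist","puck"),lm("wrist","stage"))
for n,z in (("puck",.06),("stage",.03)):
    for s in r.silhouettes("wrist",n)[:1]:
        c=max(cv2.findContours(s["pixels"].astype(np.uint8),0,2)[0],key=cv2.contourArea)
        e=cv2.fitEllipse(np.array(c[:,0],np.float32)); print(n,e, on_plane(e[0],z,C,k).round(4))
cv2.imwrite("pics/w7c.png",cv2.resize(np.ascontiguousarray(im[40:220,200:460,::-1]),(780,540)))
```

```text
pick hit False w 0.0007 F 0.0
 lifted w 0.0002 t 51.2
place False dz mm -2.8
 t 57.2
[([0.4591, 0.1716, 0.0073], 0.73)] [([0.5515, 0.0114, -0.0029], 0.82), ([0.4604, -0.2202, 0.0013], 0.63)]
stage ((326.2265930175781, 105.44771575927734), (64.76002502441406, 66.52896881103516), 4.119718551635742) [[0.5491 0.014  0.03  ]]
```

View pics/w7c.png

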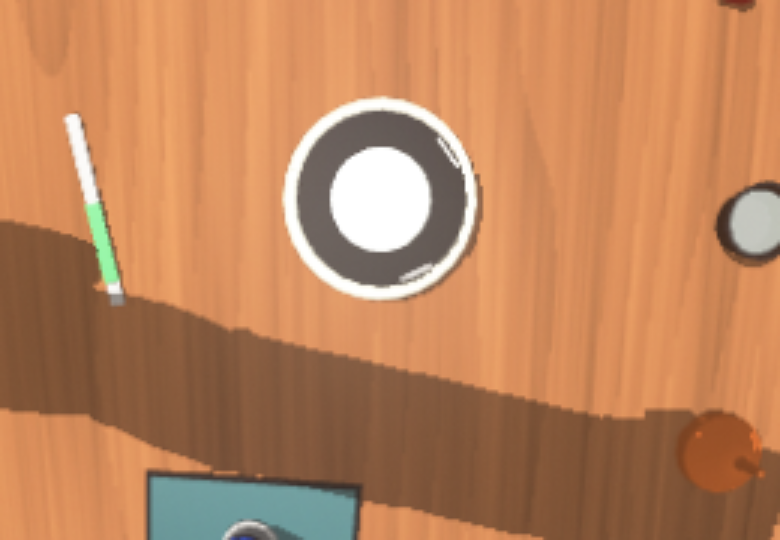

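The stage is empty because the fingers closed on nothing. I look at the puck.

Run:
```python
from h import *
r.movep([0.50,0.26,0.36],rot(0.2)); im,d,C,k=shot("w8"); print(r.observe()["time_s"],lm("wrist","puck"))
for s in r.silhouettes("wrist","puck")[:1]:
    c=max(cv2.findContours(s["pixels"].astype(np.uint8),0,2)[0],key=cv2.contourArea)
    e=cv2.fitEllipse(np.array(c[:,0],np.float32)); print(e, on_plane(e[0],.03,C,k).round(4))
for u,v in((340,164),(336,158),(300,185)): print(u,v,(C[:3,:3]@np.r_[(u-k["cx"])/k["fx"],(v-k["cy"])/k["fy"],1]*d[v,u]+C[:3,3]).round(4))
cv2.imwrite("pics/w8c.png",cv2.resize(np.ascontiguousarray(im[80:230,220:420,::-1]),(780,585)))
```

```text
59.575 []
((339.5932312011719, 163.6568145751953), (21.125186920166016, 22.289974212646484), 17.75182342529297) [[0.535  0.2714 0.03  ]]
340 164 [0.5353 0.2715 0.0366]
336 158 [0.5254 0.2811 0.0376]
300 185 [0.4673 0.2113 0.0085]
```

View pics/w8c.png

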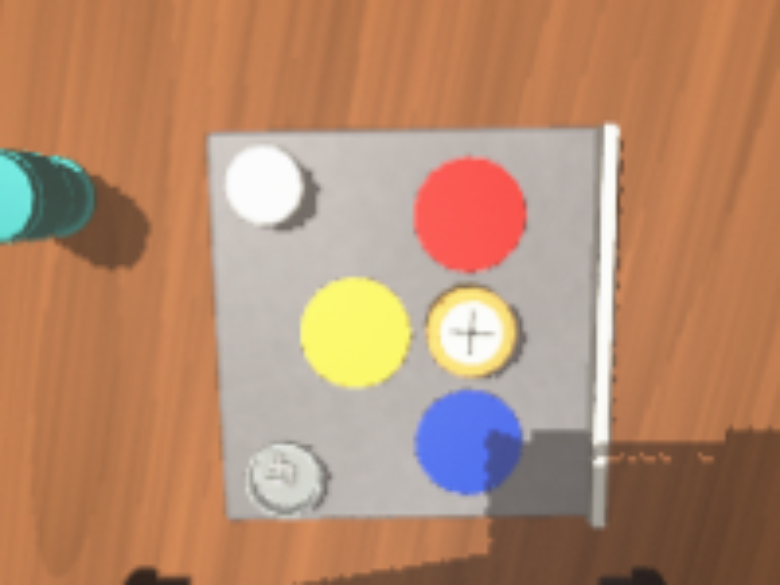

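The puck is untouched, still with its top at z≈0.037. I repeat the approach without closing and inspect the pose.

Run:
```python
from h import *
P2=np.array([.537,.269])
r.movep([*P2,.16],rot(-.585)); r.set_gripper(.07)
r.line_to([*P2,.04],vel=.2); print(r.line_to([*P2,.012],vel=.06,f_stop=6)); o=r.observe()
print(o["eef_pos"],Ro.from_rotvec(o["tcp_rot"]).as_matrix().round(3).tolist(),o["gripper_width"],o["force"],o["time_s"])
ims=[]
for c,(v,u) in (("scene",(310,400)),("side",(130,300))):
    im,_=r.get_image(c); ims.append(cv2.resize(np.ascontiguousarray(im[v-75:v+75,u-75:u+75,::-1]),(400,400)))
cv2.imwrite("pics/c9.png",np.hstack(ims))
```

```text
False
[0.53705517 0.268844   0.0119565 ] [[0.552, 0.834, -0.0], [0.834, -0.552, -0.0], [-0.0, 0.0, -1.0]] 0.06974463638681073 [-0.31282165 -0.24792855 -0.39945001] 62.2833
```

View pics/c9.png

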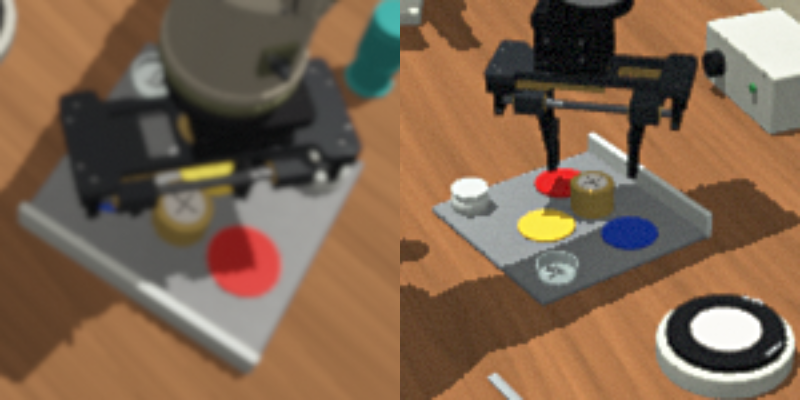

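In the side crop the fingertips at (553,172) and (633,175) hang level with the puck's top at (593,180), although the reported TCP z is 0.012. The real fingertips therefore appear to be about 30 mm higher than reported, and the eyepieces were held by their 38 mm caps. I check this by projection and then by touching the plate.

Run:
```python
from h import *
k=r.calibration("side")
for z in (.012,.03,.04,.05):
    p=np.array([.537,.269,z]); print(z,cv2.projectPoints(p[None],cv2.Rodrigues(np.array(k["R"]))[0],np.array(k["t"],float),K(k),np.array([k["k1"],0,0,0,0.]))[0].round(1).ravel())
x,y,z=r.observe()["eef_pos"]
try:
    print(r.line_to([x,y,z-.032],vel=.025,f_stop=4))
except r.PlanningError as e: print("plan",e)
o=r.observe(); print(o["eef_pos"],o["force"],o["time_s"])
```

```text
0.012 [297.3 131.1]
0.03 [297.3 125.2]
0.04 [297.2 122. ]
0.05 [297.2 118.6]
False
[ 0.53736269  0.26905467 -0.01954903] [0.44169668 0.88021863 0.79407245] 63.8
```

Run:
```python
from h import *
x,y,z=r.observe()["eef_pos"]
print(r.line_to([.537,.269,z-.012],vel=.015,f_stop=3))
o=r.observe(); print(o["eef_pos"],o["force"],o["time_s"])
```

```text
True
[ 0.53682465  0.26889514 -0.03097616] [-0.54690516  0.0993363   6.52627794] 64.5167
```

The plate contact at a reported z of -0.031 gives the offset: the fingertips are 39 mm above the reported TCP. I correct for that and grasp the puck.

```bash
cat >> h.py <<'E'
DZ=-.039   # measured: reported TCP z = true fingertip z + DZ
ZP=.011+.072-G+DZ; ZM=.003+.072-G+DZ
E
python3 - <<'E'
from h import *
z=-.028
r.line_to([.537,.269,z],vel=.05); r.set_gripper(0,25); o=r.observe(); w=o["gripper_width"]; print(w,o["finger_force"],o["eef_pos"])
if w<.03: raise SystemExit
r.line_to([.537,.269,z+.03],vel=.08); r.line_to([.537,.269,.16],vel=.25)
print(r.observe()["gripper_width"])
place(STAGE,z+.022,-.07,up=.16)
r.movep([0.54,-0.1,0.32],rot(0.0))
im,d,C,k=shot("w10"); print(lm("wrist","puck"),lm("wrist","stage"))
cv2.imwrite("pics/w10c.png",cv2.resize(np.ascontiguousarray(im[40:220,200:460,::-1]),(780,540)))
E
```

```text
0.04295012427426804 24.99984461814165 [ 0.53691371  0.26901583 -0.02805665]
0.04353712640589882
place True dz mm -0.3
 t 71.5
[([0.5501, 0.0121, 0.0285], 0.8)] []
```

View pics/w10c.png

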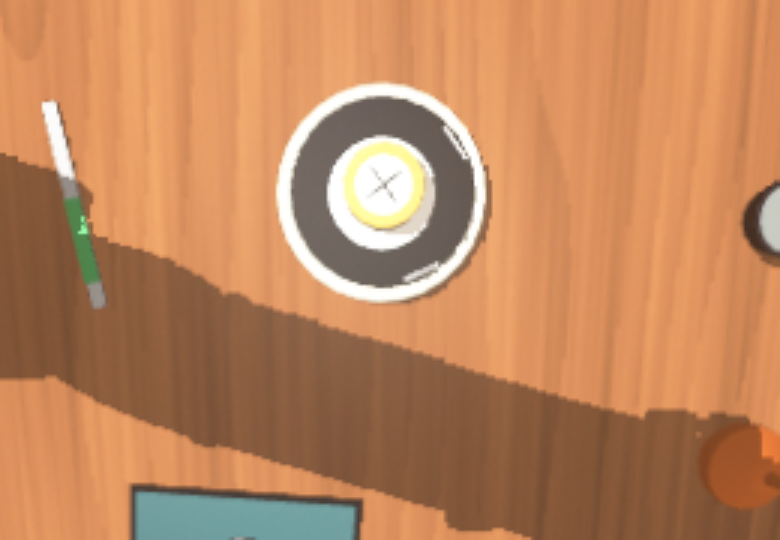

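The puck stands on the white disc; its cross is at (384,184) and the disc centre at (382,193), a shift mostly explained by parallax. Now I return the eyepieces, gripping them by the sleeve.

Run:
```python
from h import *
for c in ["blue","red","yellow"]:
    pick(SLOT[c],ZM,-.07)
    if r.observe()["gripper_width"]<.03: print("missed",c); break
    place(PAD[c],ZP,.2)
r.movep([0.50,0.26,0.33],rot(0.2)); im,d,C,k=shot("w11")
for c in PAD: print(c,PAD[c].round(4),lm("wrist","eyepiece_"+c),lm("wrist","pad_"+c))
print(r.observe()["time_s"],lm("wrist","dish"))
cv2.imwrite("pics/w11c.png",cv2.resize(np.ascontiguousarray(im[80:230,220:420,::-1]),(780,585)))
```

```text
pick hit False w 0.0397 F 20.0
 lifted w 0.0394 t 77.0
place True dz mm -0.1
 t 82.9
pick hit False w 0.0395 F 20.0
 lifted w 0.039 t 88.6
place True dz mm -0.1
 t 95.2
pick hit False w 0.0396 F 20.0
 lifted w 0.0396 t 101.5
place True dz mm -0.2
 t 108.1
yellow [0.4812 0.256 ] [([0.3249, 0.2957, 0.0005], 0.73), ([0.4809, 0.2524, 0.0106], 0.61)] [([0.478, 0.2605, 0.0123], 0.71)]
red [0.5265 0.3243] [([0.5267, 0.3232, 0.0129], 0.76), ([0.4812, 0.2568, 0.0096], 0.3)] []
blue [0.5495 0.2107] [([0.5475, 0.2092, 0.0096], 0.86)] [([0.5534, 0.2138, 0.006], 0.73)]
108.9417 [([0.459, 0.1707, 0.0081], 0.62)]
```

View pics/w11c.png

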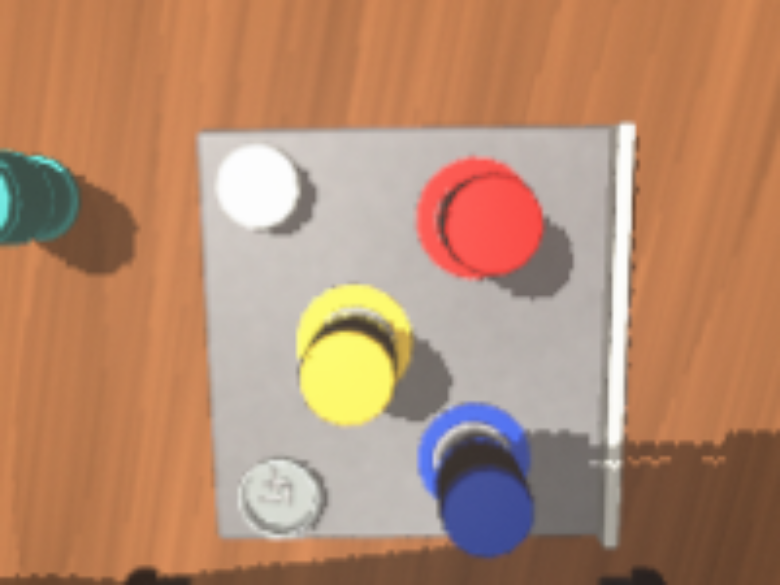

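The three eyepieces stand upright in the middle of their own pads, at red (473,218), yellow (354,343) and blue (474,460), and the dish at (282,496) has not moved. I hand in the job.

```bash
python3 -c "
from cell import r
r.hold(.3); print(r.close_job())"
```

```text
the job is handed in; nothing more can be done
None
```

I moved the eyepieces to the mat, set the puck on the stage's white disc and put each eyepiece back on its own pad; the job is handed in at about 109 s, no verdict was returned, and the first puck grasp closed on nothing (fingertips were 39 mm higher than reported) and was redone.

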